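Check the stop button, then unlock and hold the lever press

ROBOT

A 6-joint arm with a two-finger parallel gripper is mounted at the origin on the work surface. World frame = base frame: x ahead of the robot, y to its left, z up, the work surface at z = 0. Lengths are in mm, angles in rad, forces in N, time in s.
With the tool pointing down it reaches from about 350 to 775 mm from the base axis. Payload 7.3 kg.
Tool frame: the origin (TCP) lies between the finger pads; the fingertips stand 14 mm ahead of it and the grasp point (between the pads) lies 5 mm behind it; y points along the fingers, z is the direction in which the jaws open and shut, and the axes are right-handed (so a half turn about y gives the same grasp; the last joint's range is limited). The gripper opens to 92 mm and grips with 3 to 60 N. Pads are 19 mm wide; open, the fingers measure 130 mm over their backs; the gripper's body (75 mm by 190 mm) begins 47 mm behind the grasp point.
Start: joints at [-1.393, 0.342, 1.524, -0, 1.275, -0.146], TCP at [167.062, -497.729, 240.741] pointing down, gripper open.
Joint ranges: [-2.53, 2.53], [-0.77, 2.02], [0.04, 2.7], [-1, 4.14], [0.28, 2.66], [-3.11, 3.11]. Speed limits (rad/s): [2.57, 2.57, 3.14, 3.14, 3.14, 3.14].

INTERFACE

Orientations are given as [roll, pitch, yaw] about the fixed x, y, z axes, in that order (R = Rz(yaw) Ry(pitch) Rx(roll)).
In Python, from plant import bot, vision, order gives the robot as it stands.
- The arm moves only by the tool apply_moves, never from a script. Its argument "rows" is a list of rows, each a list of 3 entries, a list of its own where there are three numbers: the shift along the tool's x, y, z in cm, then the turn about the tool's y in rad, then the finger opening in cm, from 0 to 9.18. A call has 1 to 5 rows; each row is the pose to reach, as a shift and turn from the pose measured when the call began, along the tool's axes at that moment; what a row does not reach only later rows make up. A row lasts 1/8 s, in which the tool goes at most 62.5 mm and 10.7 degrees, less where a joint would pass 70% of its speed; a pose out of reach is approached as far as the arm can. A call with a gripper value outside its range is refused whole. The fingers move at their own pace and stop on an object; the grip force is fixed at half the most. Time passes only in rows, so rows that repeat a pose let the fingers close. It gives the time, the measured TCP pose, the force and the opening at its end, in the units of the state.
- bot.get_obs(): the state, without advancing time (a new reading comes with each control period).
- vision.capture(name): name is "side" or "top" or "wrist"; returns the picture (400x640x3 uint8, red, green, blue); there is no depth.
- vision.camera_info(name): a dict with "mtx" (3x3 intrinsics, pixels), "distortion" ([k1, k2, p1, p2, k3] as OpenCV has them; the pictures are not rectified), "rvec" (rotation vector, rad) and "tvec" (3), from world to camera coordinates, as OpenCV has them. Camera axes: x right, y down, z forward; pixel columns grow to the right and rows downward; lengths in mm; the calibration is good to about 2 mm. A picture is of the moment at which its call begins: read the wrist's pose just before it. camera_info takes no time and is no camera call; for the wrist camera it gives the pose at the moment of the call.
- order.close_job(): hands the job in, once; it reports no verdict.
The state is a dict: "time": time; "joint_positions": joint angles; "dq": joint speeds; "tau": joint torques, N m; "tool_pos": TCP position; "tcp_rot": TCP orientation; "contact_force": force on the tool from outside, world axes, zero at the start; "moment": the same for the moment, N m; "grip_width": finger opening in mm.
Only numpy, scipy, OpenCV 4.12 (cv2) and the standard library are available. Lean on these libraries where they do the work, as an engineer would, in place of code of your own. Each camera call takes 0.05 s, during which the arm holds its last target.

TASK

Get the small lever press clamping: first test its stop by pushing the black mushroom button on the grey box all the way down, let it come up, and reset it by turning its head clockwise as far as it goes. Then flip the safety catch on top of the press fully over, away from the lever, and only then pull the lever by its black crosswise grip towards the front of the press as far as it goes, so that the ram presses on the brass cap; finish while still holding the lever there. Leave the loose things lying on the bench where they are.

Things in the scene. Friction and masses are not known exactly. Their poses are not given: they have to be found in the camera images.
- stop_box: Fixed grey box, 75 x 75 x 55 mm, with the mushroom stop button on top; stands to the left or to the right of the press, changing places with a tin of brass caps. Origin: centre of its underside; z up. The button's axis is the box's vertical centre line.
- stop_top (a point): Centre of the top face of the stop button's head, 99 mm above the bench when up. The head is a black round cap, 40 mm across, 15 mm thick (underside 73 mm above the bench), with a raised grip ridge across its top, 34 mm long, 12 mm wide, 11 mm high; this point is on the ridge. The ridge runs along this point's x axis, which turns with the head.
- stop_press (a joint): Travel of the button in m: 0 up, 0.008 fully down. Spring: about 2 N to start, about 5.6 N when fully down; it comes up by itself when let go.
- stop_turn (a joint): Turn of the button's head in rad, clockwise seen from above: starts at 0 to 0.1, stops at 0.8 (the reset). Light friction (0.03 N m); it stays where it is left.
- press: Fixed cast-iron lever press; its front faces its own -x, roughly towards the robot; y to the left seen from the robot, z up. Origin: on the bench, straight below the lever's shaft. Base plate x -80..120, y -75..75, 20 mm high. Head x -50..110, y -35..35, z 105..175 mm. Under the ram, at x -22, y 0, stands a fixed wooden piece with a brass cap, top at z 82 mm.
- catch (a joint): Safety catch, in rad: starts at 0 to 0.15 (handle upright; its bar lies across in front of the lever arm and really bars it), 1.5 fully flipped over (handle nearly level on the press's -y side, away from the lever; bar upright). It turns about the press's x axis. Friction 0.06 N m (about 1 N at the ball); it stays where it is left.
- catch_pivot (a point): Fixed point on the catch's pivot axis where its handle starts, in front of the press head: press x -75, y 15, z 187 mm. The pivot runs along the press's x. The handle is a straight rod 10 mm thick that stands up from here to the ball; the catch's bar, 10 mm thick and 70 mm long, points from the pivot to the press's +y at x 3 mm.
- catch_ball (a point): Centre of the black ball, 22 mm across, at the end of the catch's handle, 65 mm from the pivot axis; at 0 it is at x -75, y 15, z 252 mm of the press.
- lever (a joint): Pull of the lever in rad: 0 at rest (leaning 0.349 rad, 20 degrees, back to the press's +x), 1.0 at its stop (leaning 37 degrees to the front, -x). A spring pulls it back: 0.45 N m at rest, 1.35 N m at the stop (about 4 to 11 N at the grip), so it returns if let go. The ram goes down 20 mm with it and meets the brass cap at the stop.
- lever_shaft (a point): Fixed point on the axis about which the lever turns, level with the middle of the grip: press x 0, y 128, z 130 mm. The axis runs along the press's y.
- pull_grip: Crosswise black round grip of the lever: 24 mm thick, 100 mm long, along the press's y axis, on the outer (+y) side of the lever arm. Origin: its middle, 120 mm from the shaft axis, at press y 128 mm; at rest at press x 41, z 243 mm, at the stop at about x -73, z 225 mm. Its y axis runs along the grip, about which it is a sleeve that revolves freely.
- tumbler: Bystander, to be left alone: steel drinking tumbler, 72 mm across, 110 mm tall, origin under its centre.
- hammer: Bystander, to be left alone: hammer lying flat, 220 mm long.
- driver: Bystander, to be left alone: wood-handled screwdriver lying flat.
- grip_a: Bystander, to be left alone: finished dark wooden grip with a brass end, 95 x 30 x 24 mm, lying flat.
- grip_b: Bystander, to be left alone: a second such grip.
- cap_a: Bystander, to be left alone: loose brass end cap, 35 mm across, 24 mm tall.
- cap_b: Bystander, to be left alone: a second such cap.
Not all that is in view belongs to the job. What is shaped like the stop_box but red is not meant.

How it is judged:
By the outcome, as a careful person would: the job done as asked, in the order asked, and still so for the second after the job is handed in, while the arm keeps its last pose, push and grip.
It also fails if it takes over 61 s, if anything falls off the work surface, if the arm or the gripper's body presses on something with over 40 N, if the wrist force passes 120 N, or if a joint passes its speed limit or range.

## Working session

There is one attempt and no reset: what is moved stays moved. The work goes in short steps, Python scripts to look and compute and a tool call to move; the robot and the scene stay as the last step left them, time stands still between calls to the robot, and variables do not carry over. Pictures are saved under pics/ and viewed, and the job is handed in when it is done.

Besides the shell and the picture viewer there is one more tool, called after "Emit:" as name([rows], argument=value, ...), one row to a line, values as JSON. apply_moves: Moves the arm, as the interface text tells. Its arguments: {"type":"object","properties":{"rows":{"type":"array","items":{"type":"array"}}},"required":["rows"]}

```bash
ls; mkdir -p pics
python3 - <<'E'
from plant import bot, vision, order
import cv2
print(bot.get_obs())
for n in ["side","top","wrist"]:
    im=vision.capture(n); cv2.imwrite(f"pics/{n}0.png",im[:,:,::-1]); print(n,vision.camera_info(n))
E
```

```text
pics
{'time': 0.0, 'joint_positions': array([-1.39298547e+00,  3.42721763e-01,  1.52503811e+00,  7.26054215e-06,
        1.27539190e+00, -1.46004765e-01]), 'dq': array([-7.31788260e-04,  1.15169480e-03, -2.52250825e-03,  5.52859159e-05,
        2.73019135e-03,  3.09628470e-04]), 'tau': array([-1.39203876e-03, -4.31246138e+01, -2.44225931e+01,  7.15543795e-02,
        5.57404803e-02, -1.14083439e-04]), 'tool_pos': array([ 166.99816513, -497.3164757 ,  240.03808402]), 'tcp_rot': array([-1.57233785e+00,  2.33699375e-04, -2.81777933e+00]), 'contact_force': array([ 0.33638944, -0.53954534, -0.37039141]), 'moment': array([-0.00492462, -0.00335555, -0.00843867]), 'grip_width': 91.77003927459478}
side {'mtx': array([[380.60240626,   0.        , 317.8379081 ],
       [  0.        , 380.60240626, 199.63574798],
       [  0.        ,   0.        ,   1.        ]]), 'distortion': array([-0.02298961,  0.        ,  0.        ,  0.        ,  0.        ]), 'rvec': array([ 0.70675422, -2.52362625,  1.26566207]), 'tvec': array([447.92424933, 352.59117339, 768.48632962])}
top {'mtx': array([[409.77659757,   0.        , 316.06328898],
       [  0.        , 409.77659757, 201.07038556],
       [  0.        ,   0.        ,   1.        ]]), 'distortion': array([-0.02734985,  0.        ,  0.        ,  0.        ,  0.        ]), 'rvec': array([ 2.17424799, -2.19363263,  0.11489689]), 'tvec': array([ -81.07987095,  583.14210792, 1272.89840784])}
wrist {'mtx': array([[354.29585795,   0.        , 316.28518263],
       [  0.        , 354.29585795, 198.20141335],
       [  0.        ,   0.        ,   1.        ]]), 'distortion': array([-0.07520529,  0.        ,  0.        ,  0.        ,  0.        ]), 'rvec': array([-2.34969549,  1.68810194,  0.25193767]), 'tvec': array([-524.43300461,  -36.66590985,  391.11717503])}
```

View pics/side0.png

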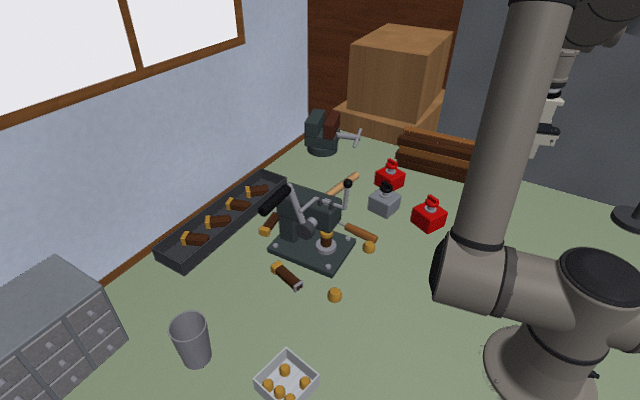

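View pics/top0.png

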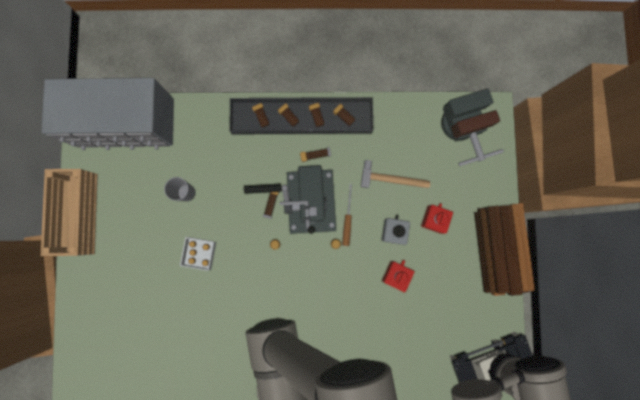

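View pics/wrist0.png

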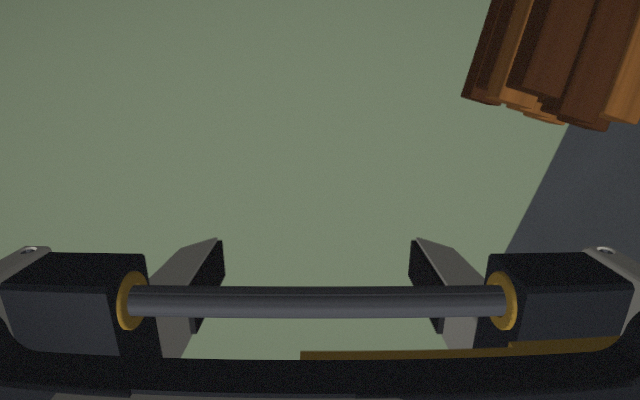

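Run:
```python
import cv2
t=cv2.imread("pics/top0.png"); s=cv2.imread("pics/side0.png")
cv2.imwrite("pics/topc.png",cv2.resize(t[140:300,235:460],(800,569),interpolation=cv2.INTER_CUBIC))
cv2.imwrite("pics/sidec.png",cv2.resize(s[155:305,240:450],(800,571),interpolation=cv2.INTER_CUBIC))
```

```text
(no output)
```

View pics/topc.png

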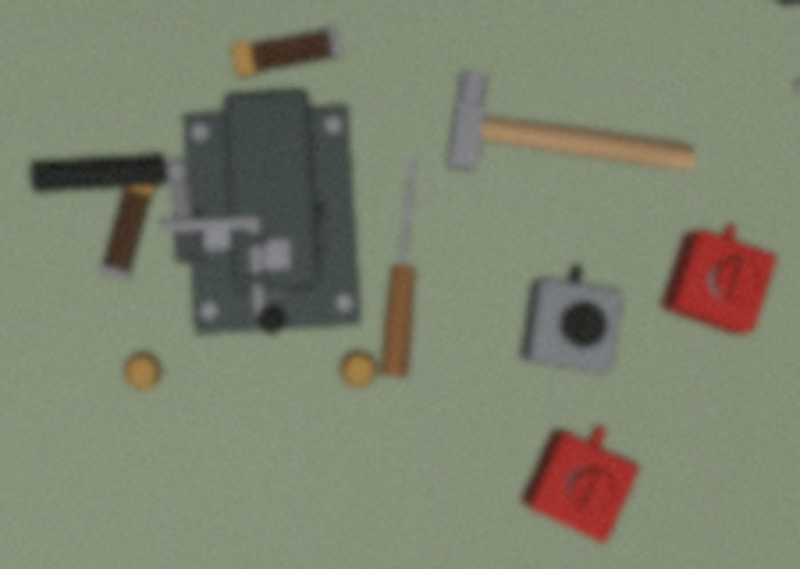

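View pics/sidec.png

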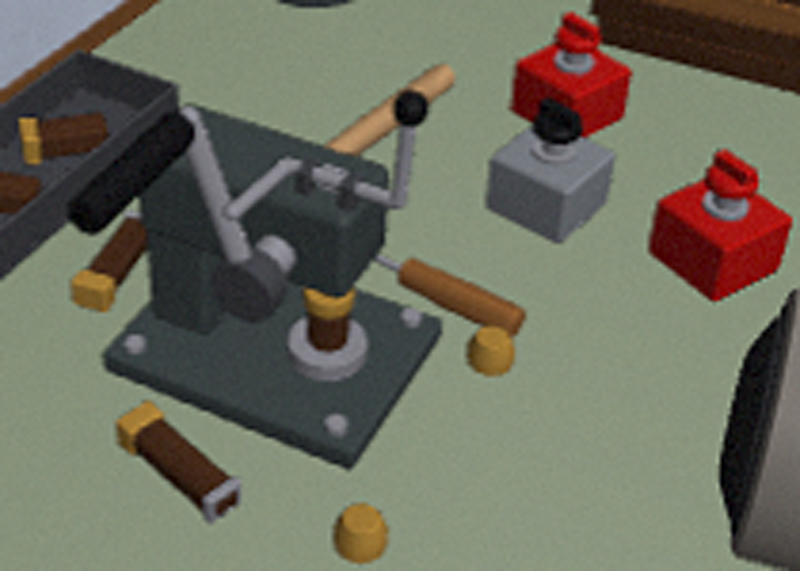

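```bash
cat > h.py <<'E'
import numpy as np, cv2
from plant import bot, vision
def cam(n):
    c=vision.camera_info(n); R=cv2.Rodrigues(c["rvec"])[0]; return c["mtx"],c["distortion"],R,np.array(c["tvec"]).ravel()
def ray(n,p,c=None):
    K,d,R,t=c or cam(n); u=cv2.undistortPoints(np.array([[p]],float),K,d)[0,0]
    v=R.T@np.array([u[0],u[1],1]); return -R.T@t, v/np.linalg.norm(v)
def onz(n,p,z,c=None):
    o,v=ray(n,p,c); return o+v*(z-o[2])/v[2]
def tri(p,q,a="top",b="side"):
    o,v=ray(a,p); o2,w=ray(b,q); A=np.stack([v,-w],1); s=np.linalg.lstsq(A,o2-o,rcond=None)[0]
    P=o+s[0]*v; Q=o2+s[1]*w; return (P+Q)/2, np.linalg.norm(P-Q)
def proj(n,P,c=None):
    K,d,R,t=c or cam(n); return cv2.projectPoints(np.array(P,float).reshape(-1,1,3),R,t,K,d)[0][:,0]
def tool(target,tcp=None,rot=None):
    o=bot.get_obs(); p=o["tool_pos"] if tcp is None else tcp
    from scipy.spatial.transform import Rotation as Ro
    R=Ro.from_euler("xyz",o["tcp_rot"] if rot is None else rot).as_matrix()
    return R.T@(np.array(target)-p)/10
E
cat > press.py <<'E'
import numpy as np
E
python3 - <<'E'
from h import *
np.set_printoptions(precision=1,suppress=True)
T=lambda x,y:(x/3.5556+235,y/3.5556+140)
S=lambda x,y:(x/3.81+240,y/3.81+155)
print("head",tri(T(583,323),S(557,125)), onz("top",T(583,323),88))
b=tri(T(272,318),S(410,107));print("ball",b)
print("box top corners",[onz("top",T(*p),55)[:2] for p in [(540,275),(622,290),(609,370),(528,360)]])
C=[onz("top",T(*p),20)[:2] for p in [(184,115),(347,105),(358,322),(195,332)]];print("base",C)
print("grip z243",[onz("top",T(*p),243) for p in [(32,176),(165,168)]])
print("gripends tri",tri(T(33,177),S(85,215)))
ob=[np.array(c) for c in C]
m=sum(ob)/4; fx=(ob[2]+ob[3]-ob[0]-ob[1]); a=np.arctan2(-fx[1],-fx[0]); ly=(ob[0]+ob[3]-ob[1]-ob[2]); a2=np.arctan2(-ly[0],ly[1]);print(m,a,a2)
# origin: base centre is press x=20
a=(a+a2)/2; o=m-20*np.array([np.cos(a),np.sin(a)]);print("press",o,a)
def W(x,y,z): return np.array([o[0]+x*np.cos(a)-y*np.sin(a),o[1]+x*np.sin(a)+y*np.cos(a),z])
print("pred ball",W(-75,15,252),"grip",W(41,128,243),W(41,78,243),W(41,178,243))
print("lens",np.linalg.norm(ob[0]-ob[3]),np.linalg.norm(ob[0]-ob[1]))
E
```

```text
head (array([ 484.8, -336.2,   79.6]), np.float64(0.3269580592085046)) [ 484.8 -334.3   88. ]
ball (array([488.4, -69.8, 250.4]), np.float64(0.05826813324027225))
box top corners [array([ 527.4, -304.9]), array([ 513.7, -376.5]), array([ 444.3, -363.1]), array([ 453.7, -292.7])]
base [array([676.1,   6.7]), array([ 684.2, -140.4]), array([ 488.6, -147.7]), array([481.1,  -2.5])]
grip z243 [array([595.4, 107.5, 243. ]), array([600.6,   8.8, 243. ])]
gripends tri (array([595.1, 107.1, 243.4]), np.float64(1.127946944820994))
[582.5 -71. ] 0.041891293102608945 0.053364070402425245
press [562.5 -71.9] 0.047627681752517095
pred ball [486.9 -60.5 252. ] grip [597.4  57.9 243. ] [599.8   7.9 243. ] [595.  107.8 243. ]
lens 195.2622806103342 147.33827965271064
```

Run:
```python
from h import *
np.set_printoptions(precision=3,suppress=True)
K,d,R,t=cam("wrist"); c=-R.T@t; print(c, R[2], "cam in tool(cm)",tool(c))
print(tool([485,-335,210]), bot.get_obs()["tcp_rot"])
```

```text
[ 241.586 -472.725  384.075] [-0.275 -0.091 -0.957] cam in tool(cm) [ -7.859 -14.385   0.015]
[-35.315   3.033  -5.276] [-1.572  0.    -2.818]
```

Emit:
apply_moves([
  [[-6, 0, -1], 0, 9],
  [[-12, 0, -2], 0, 9],
  [[-18, 0, -3], 0, 9],
  [[-24, 0, -4], 0, 9],
  [[-30, 0, -5], 0, 9],
])

```text
time: 0.78
tool_pos: [437.0, -353.4, 240.1]
tcp_rot: [-1.572, -0.0, -2.818]
contact_force: [0.0, -0.6, 0.1]
grip_width: 89.6
```

Emit:
apply_moves([
  [[-4, 0, -0.3], 0, 5],
  [[-5.3, 0, -0.3], 0, 1],
  [[-5.3, 0, -0.3], 0, 0],
])

```text
time: 1.15
tool_pos: [486.3, -333.5, 239.6]
tcp_rot: [-1.573, -0.001, -2.817]
contact_force: [-0.7, 0.2, -0.6]
grip_width: 65.0
```

```bash
cat > w.py <<'E'
from h import *
import sys
np.set_printoptions(precision=3,suppress=True)
o=bot.get_obs(); c=cam("wrist"); im=vision.capture("wrist"); cv2.imwrite(f"pics/{sys.argv[1]}.png",im[:,:,::-1])
np.savez("last.npz",K=c[0],d=c[1],R=c[2],t=c[3])
print(o["time"],o["tool_pos"],o["tcp_rot"],o["contact_force"],o["grip_width"])
E
python3 w.py w1
```

```text
1.15 [ 486.31  -333.538  239.636] [-1.573 -0.001 -2.817] [-0.731  0.201 -0.587] 64.95152169107882
```

View pics/w1.png

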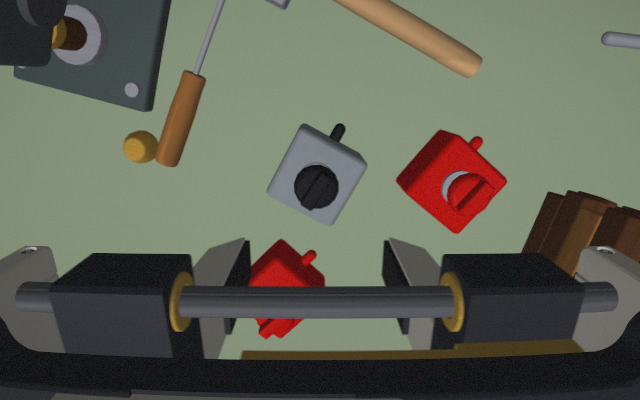

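Run:
```python
import cv2
t=cv2.imread("pics/w1.png")[110:240,250:385]
t=cv2.convertScaleAbs(t,alpha=2.2)
cv2.imwrite("pics/w1c.png",cv2.resize(t,(620,597),interpolation=cv2.INTER_CUBIC))
```

```text
(no output)
```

View pics/w1c.png

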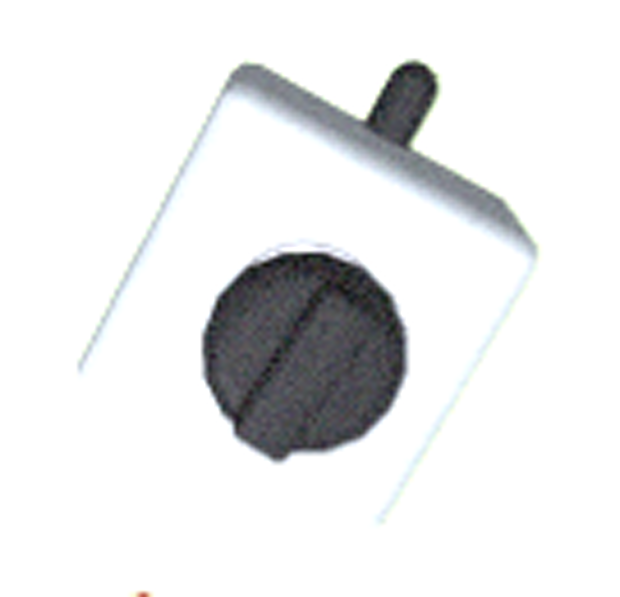

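Run:
```python
from h import *
z=np.load("last.npz"); c=(z["K"],z["d"],z["R"],z["t"])
T=lambda x,y:(x/4.593+250,y/4.593+110)
h=onz("wrist",T(305,350),88,c);print(h)
for A,B in [((240,420),(328,285)),((305,430),(360,345)),((283,458),(372,320))]:
    a=onz("wrist",T(*A),95,c);b=onz("wrist",T(*B),95,c);print(a,b,np.arctan2((b-a)[1],(b-a)[0]),np.linalg.norm(b-a))
for A,B in [((230,95),(80,370)),((540,250),(380,520)),((240,90),(530,245))]:
    a=onz("wrist",T(*A),55,c);b=onz("wrist",T(*B),55,c);print("box",a,b,np.arctan2((b-a)[1],(b-a)[0]))
print(tool([h[0],h[1],130]))
```

```text
[ 486.06889041 -333.44958885   88.        ]
[ 471.22874124 -325.730021     95.        ] [ 500.73172511 -332.914215     95.        ] -0.23885867915434758 30.365090158897488
[ 473.25265081 -337.79338936   95.        ] [ 491.97372095 -342.10674677   95.        ] -0.22644941717063743 19.211546516750126
[ 466.72063532 -335.65433705   95.        ] [ 497.12696053 -342.62906604   95.        ] -0.22548339859378144 31.196016689615924
box [ 522.89157353 -305.11135956   55.        ] [ 458.45476875 -292.84257879   55.        ] 2.9534444754000915
box [ 513.31137069 -375.11445412   55.        ] [ 446.94963514 -363.65437624   55.        ] 2.9705882002926365
box [ 524.47292358 -306.69956231   55.        ] [ 513.62354677 -372.79374292   55.        ] -1.7334956120726441
[-0.07415633 10.98001426 -0.01853271]
```

Emit:
apply_moves([
  [[0, 3, 0], 0.18, 0],
  [[0, 6, 0], 0.36, 0],
  [[0, 9, 0], 0.5, 0],
  [[0, 11.5, 0], 0.555, 0],
  [[0, 11.5, 0], 0.555, 0],
])

```text
time: 1.82
tool_pos: [483.2, -334.1, 123.2]
tcp_rot: [-1.574, -0.006, 2.909]
contact_force: [0.3, -0.4, -0.3]
grip_width: 10.7
```

```bash
python3 w.py w2; python3 -c "
from plant import bot;print(bot.get_obs()['joint_positions'])"
```

```text
1.825 [ 483.155 -334.117  123.227] [-1.574 -0.006  2.909] [ 0.253 -0.395 -0.25 ] 10.723835743876856
[-7.34809392e-01  5.68030699e-01  1.49613533e+00 -1.85132120e-04
  1.08081728e+00  1.06798396e+00]
```

View pics/w2.png

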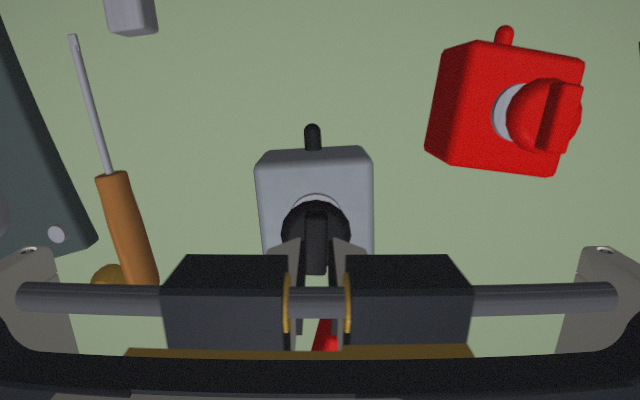

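Emit:
apply_moves([
  [[-0.3, 0, 0], 0, 0],
  [[-0.3, 0.5, 0], 0, 0],
  [[-0.3, 1.2, 0], 0, 0],
  [[-0.3, 1.8, 0], 0, 0],
  [[-0.3, 2.0, 0], 0, 0],
])

```text
time: 2.5
tool_pos: [487.4, -335.6, 105.1]
tcp_rot: [-1.572, -0.002, 2.91]
contact_force: [-1.9, 0.8, 13.5]
grip_width: 1.0
```

Emit:
apply_moves([
  [[0, 0.2, 0], 0, 0],
  [[0, 0.2, 0], 0, 0],
  [[0, 0.2, 0], 0, 0],
])

```text
time: 2.88
tool_pos: [487.6, -335.7, 105.0]
tcp_rot: [-1.571, -0.001, 2.91]
contact_force: [-3.9, 1.8, 14.4]
grip_width: 0.3
```

Emit:
apply_moves([
  [[0, -1.2, 0], 0, 0],
  [[0.1, -2.5, -0.15], 0, 3],
  [[0.1, -2.5, -0.15], 0, 3],
  [[0.1, -2.5, -0.15], 0, 3],
  [[0.1, -2.5, -0.15], 0, 3],
])

```text
time: 3.5
tool_pos: [486.7, -333.8, 129.3]
tcp_rot: [-1.571, -0.002, 2.91]
contact_force: [-0.3, 0.1, 0.2]
grip_width: 29.4
```

```bash
python3 w.py w3; python3 -c "
from h import *
print(tool([486,-333.5,106]))"
```

```text
3.5 [ 486.69  -333.754  129.343] [-1.571 -0.002  2.91 ] [-0.33   0.066  0.238] 29.38442650375946
[ 0.07415904  2.3407178  -0.01641957]
```

View pics/w3.png

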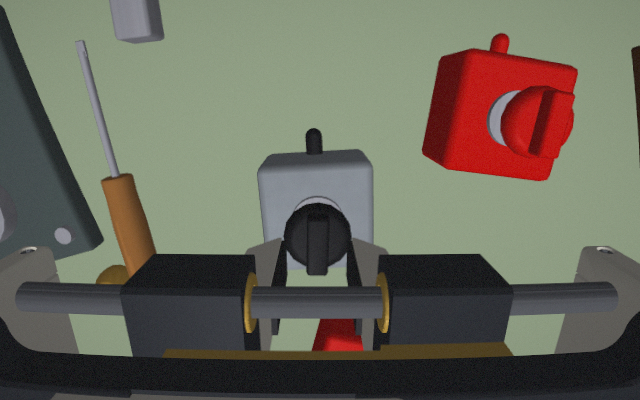

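Emit:
apply_moves([
  [[0, 1.2, 0], 0, 3],
  [[0, 2.45, 0], 0, 3],
  [[0, 2.45, 0], 0, 0],
  [[0, 2.45, 0], 0, 0],
  [[0, 2.45, 0], 0, 0],
])

```text
time: 4.18
tool_pos: [486.7, -334.2, 104.9]
tcp_rot: [-1.571, -0.002, 2.91]
contact_force: [-0.3, -2.4, -3.6]
grip_width: 11.4
```

Emit:
apply_moves([
  [[0, 0, 0], 0.15, 0],
  [[0, 0, 0], 0.32, 0],
  [[0, 0, 0], 0.5, 0],
  [[0, 0, 0], 0.66, 0],
  [[0, 0, 0], 0.75, 0],
])

```text
time: 4.8
tool_pos: [485.8, -335.6, 104.9]
tcp_rot: [-1.567, -0.0, 2.157]
contact_force: [-3.9, -6.5, -3.0]
grip_width: 11.4
```

```bash
python3 -c "
from plant import bot;o=bot.get_obs();print(o['joint_positions'],o['moment'],o['contact_force'],o['grip_width'],o['tcp_rot'],o['tool_pos'])"
```

```text
[-0.73253835  0.59336315  1.51254261 -0.0040469   1.03663959  1.82539275] [-1.01199452  0.75091919  0.13034899] [-3.86931087 -6.51777773 -3.01861558] 11.409074283357148 [-1.56718651e+00 -4.87013936e-05  2.15651979e+00] [ 485.75083189 -335.59698933  104.92232162]
```

Emit:
apply_moves([
  [[0, 0, 0], 0.08, 0],
  [[0, 0, 0], 0.15, 0],
  [[0, 0, 0], 0.15, 0],
])

```text
time: 5.18
tool_pos: [485.4, -335.7, 104.9]
tcp_rot: [-1.566, 0.0, 2.008]
contact_force: [-1.9, -1.8, -1.1]
grip_width: 12.3
```

```bash
python3 -c "
from plant import bot;o=bot.get_obs();print(o['joint_positions'],o['moment'],o['contact_force'],o['grip_width'],o['tcp_rot'],o['tool_pos'])"
```

```text
[-0.73257981  0.59325602  1.51276119 -0.00495907  1.03690802  1.97392103] [-0.13270542  0.32008456  0.7958958 ] [-1.92154094 -1.78328459 -1.14688297] 12.294546898400187 [-1.56634781e+00  4.42642190e-04  2.00841556e+00] [ 485.43886123 -335.67039734  104.91994919]
```

Emit:
apply_moves([
  [[0, 0, 0], 0, 4],
  [[0, 0, 0], 0, 4],
  [[0, -3, 0], 0, 4],
  [[0, -8, 0], 0, 4],
  [[0, -13, 0], 0, 4],
])

```text
time: 5.8
tool_pos: [486.0, -335.1, 236.5]
tcp_rot: [-1.567, 0.0, 2.009]
contact_force: [1.6, -0.3, 0.3]
grip_width: 40.0
```

```bash
python3 w.py w4
```

```text
5.8 [ 485.98  -335.101  236.51 ] [-1.567  0.     2.009] [ 1.597 -0.264  0.347] 39.98946922741469
```

View pics/w4.png

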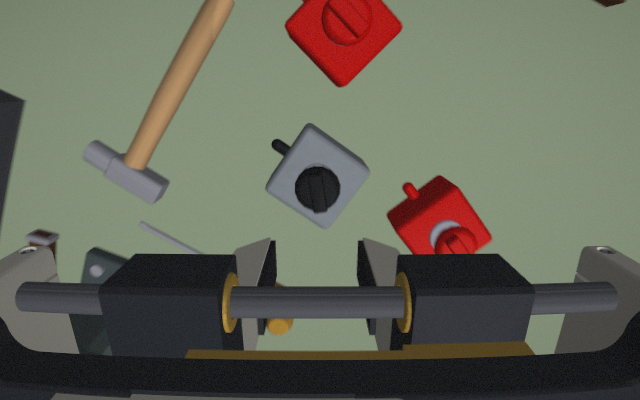

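Run:
```python
import cv2
t=cv2.imread("pics/w4.png")[115:235,260:375]
t=cv2.convertScaleAbs(t,alpha=2.2)
cv2.imwrite("pics/w4c.png",cv2.resize(t,None,fx=5,fy=5,interpolation=cv2.INTER_CUBIC))
```

```text
(no output)
```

View pics/w4c.png

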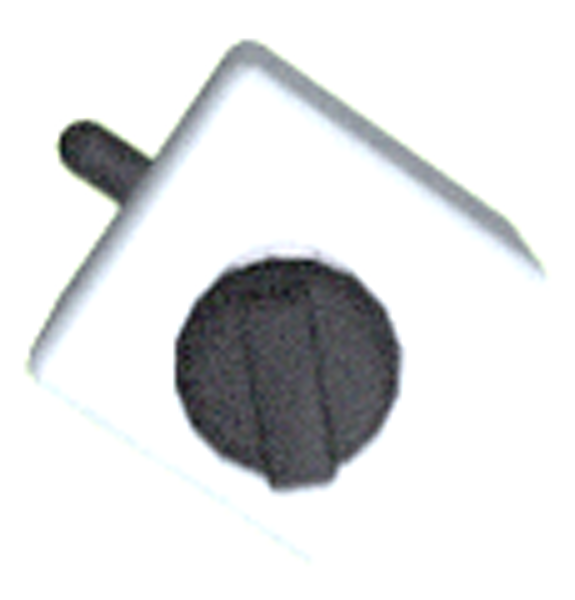

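Run:
```python
from h import *
z=np.load("last.npz"); c=(z["K"],z["d"],z["R"],z["t"])
T=lambda x,y:(x/5+260,y/5+115)
for A,B in [((268,470),(245,310)),((337,465),(310,300))]:
    for h in (99,88):
        a=onz("wrist",T(*A),h,c);b=onz("wrist",T(*B),h,c);print(np.arctan2(*(b-a)[[1,0]]))
for A,B in [((300,550),(35,375)),((540,270),(255,70))]:
    a=onz("wrist",T(*A),55,c);b=onz("wrist",T(*B),55,c);print("box",a,b,np.arctan2((b-a)[1],(b-a)[0]))
```

```text
-0.9989399513798017
-0.9989399513798015
-0.9693751472933031
-0.9693751472933044
box [ 461.85449633 -293.85471894   55.        ] [ 522.9066086  -304.71081858   55.        ] -0.17597758535531194
box [ 445.03588947 -363.72542328   55.        ] [ 509.09381483 -374.66869108   55.        ] -0.16920056173831277
```

Emit:
apply_moves([
  [[0, -3, 0], 0.18, 0],
  [[0, -6.5, 0], 0.36, 0],
  [[0, -7, 0], 0.39, 0],
  [[0, -7, 0], 0.39, 0],
])

```text
time: 6.35
tool_pos: [487.6, -336.0, 313.6]
tcp_rot: [-1.576, 0.01, 1.621]
contact_force: [-0.1, 0.2, 0.5]
grip_width: 4.8
```

```bash
cat >> h.py <<'E'
PO=np.array([562.5,-71.9]); PA=0.048
def W(x,y,z): return np.array([PO[0]+x*np.cos(PA)-y*np.sin(PA),PO[1]+x*np.sin(PA)+y*np.cos(PA),z])
E
python3 - <<'E'
from h import *
print(bot.get_obs()["tcp_rot"],tool(W(-80,45,306)),tool(W(-80,45,259)))
E
```

```text
[-1.57574682  0.00981083  1.62086403] [30.52146838  0.467532   -0.80456399] [30.56757854  5.16724822 -0.78129786]
```

Emit:
apply_moves([
  [[6, 0, -0.2], 0, 0],
  [[12, 0, -0.4], 0, 0],
  [[18, 0, -0.6], 0, 0],
  [[24, 0.2, -0.8], 0, 0],
  [[30, 0.4, -0.8], 0, 0],
])

```text
time: 6.98
tool_pos: [479.7, -34.0, 304.9]
tcp_rot: [-1.573, 0.009, 1.623]
contact_force: [0.7, -0.7, -0.4]
grip_width: 0.3
```

Emit:
apply_moves([
  [[1.2, 0, 0], 0, 0],
  [[1.2, 0, 0], 0, 0],
])

```text
time: 7.22
tool_pos: [478.8, -21.5, 303.7]
tcp_rot: [-1.571, 0.009, 1.626]
contact_force: [-0.4, -0.6, -0.7]
grip_width: 0.6
```

```bash
python3 w.py w5;python3 - <<'E'
from h import *
print(tool(W(-80,42,259)),bot.get_obs()["tcp_rot"])
for n in("side",): cv2.imwrite(f"pics/{n}1.png",cv2.resize(vision.capture(n)[130:290,220:420,::-1],None,fx=3.7,fy=3.7))
E
```

```text
7.225 [478.76 -21.53 303.74] [-1.571  0.009  1.626] [-0.411 -0.559 -0.696] 0.619814740196278
[-1.09336575  4.5102613  -0.08813784] [-1.57169508  0.00903018  1.62407705]
```

View pics/w5.png

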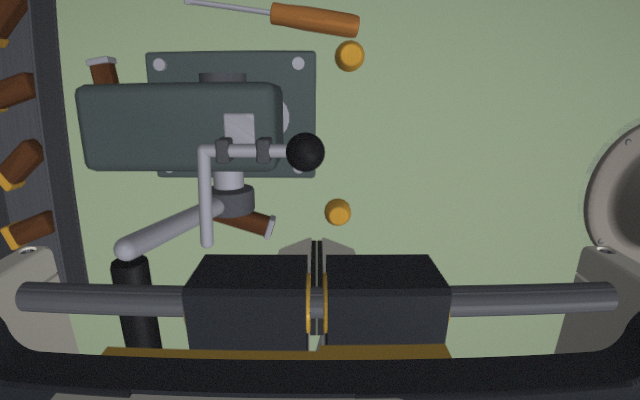

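View pics/side1.png

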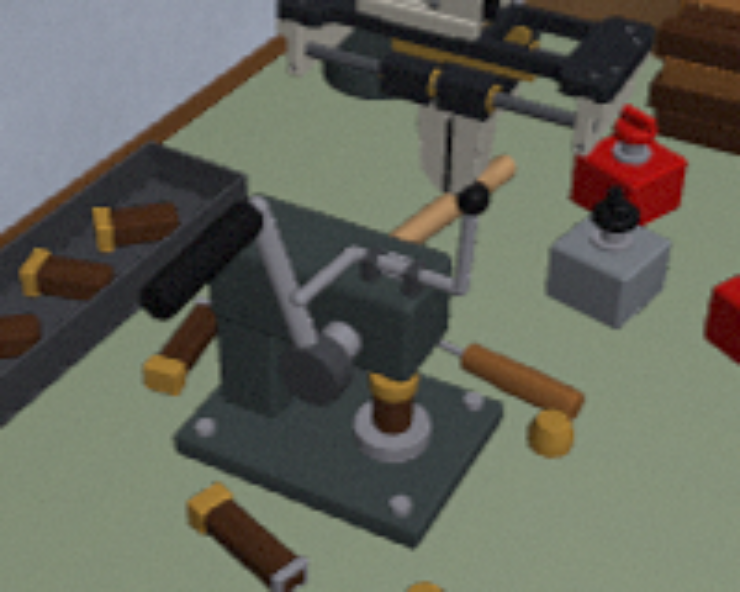

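Run:
```python
from h import *
z=np.load("last.npz"); c=(z["K"],z["d"],z["R"],z["t"])
print(onz("wrist",(305,151),251,c), W(-75,5.3,251))
# corner path in cm wrt current tool
p0=bot.get_obs()["tool_pos"]
for f in [0.1,.3,.5,.7,.9,1.1,1.3,1.5,1.6]:
    y=15-65*np.sin(f)+11*np.cos(f); zz=187+65*np.cos(f)+11*np.sin(f)
    print(f, round(y,1),round(zz,1), tool(W(-80,y+9.5,zz+14-3)))
```

```text
[487.70771088 -67.98766163 251.        ] [487.33208109 -70.20472219 251.        ]
0.1 19.5 252.8 [-2.34486202  4.06570426 -0.06970839]
0.3 6.3 252.3 [-3.66000854  4.12026085 -0.06458413]
0.5 -6.5 249.3 [-4.93809965  4.43501096 -0.05924101]
0.7 -18.5 243.8 [-6.12818188  4.99740648 -0.05389203]
0.9 -29.1 236.0 [-7.18281042  5.78502648 -0.04875045]
1.1 -37.9 226.3 [-8.05994054  6.76647104 -0.04402123]
1.3 -44.7 215.0 [-8.72460385  7.90261306 -0.03989293]
1.5 -49.1 202.6 [-9.15030231  9.14815815 -0.03653011]
1.6 -50.3 196.1 [-9.26784283  9.79655645 -0.03517901]
```

Emit:
apply_moves([
  [[0, 4.5, -0.1], 0, 0],
  [[-1.0, 4.5, -0.1], 0, 0],
  [[-2.4, 4.4, -0.1], 0, 0],
  [[-3.7, 4.3, -0.1], 0, 0],
  [[-5.0, 4.5, -0.1], 0, 0],
])

```text
time: 7.95
tool_pos: [483.4, -74.7, 260.8]
tcp_rot: [-1.574, 0.01, 1.622]
contact_force: [-0.2, 2.0, 0.0]
grip_width: 0.3
```

Run:
```python
from h import *
for f in [.6,.7,.9,1.1,1.3,1.5,1.6]:
    y=15-65*np.sin(f)+11*np.cos(f); zz=187+65*np.cos(f)+11*np.sin(f)
    print(f, tool(W(-80,y+9.5,zz+14-3)))
cv2.imwrite("pics/side2.png",cv2.resize(vision.capture("side")[130:290,220:420,::-1],None,fx=3.7,fy=3.7))
```

```text
0.6 [-0.40987586  0.29553904  0.0870299 ]
0.7 [-0.99066992  0.60683881  0.08997307]
0.9 [-2.04485342  1.39504735  0.09609603]
1.1 [-2.92142808  2.37697967  0.10232992]
1.3 [-3.58544762  3.51348921  0.10842619]
1.5 [-4.01043968  4.75926693  0.11414182]
1.6 [-4.12761224  5.40772785  0.11678483]
```

View pics/side2.png

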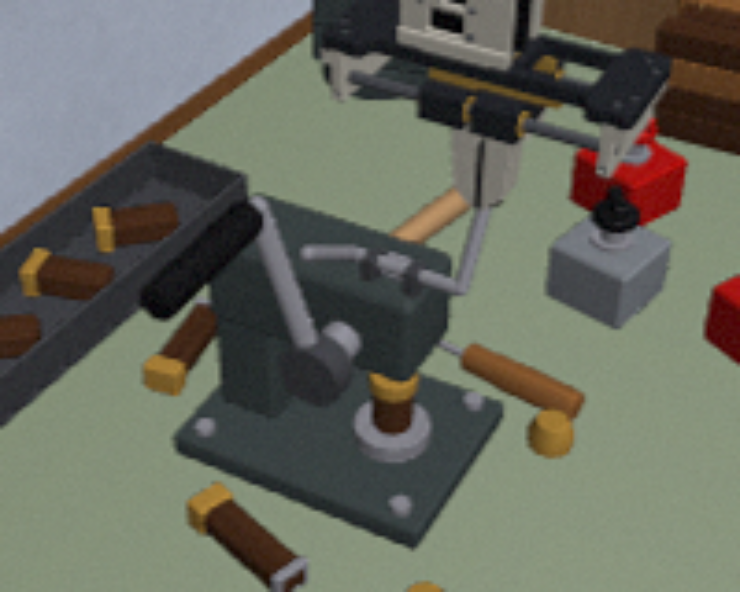

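The catch is moving with the fingers (bar lifted, rod tilted). I'll keep following the arc.

Emit:
apply_moves([
  [[-1.0, 0.5, 0.1], 0, 0],
  [[-2.1, 1.3, 0.1], 0, 0],
  [[-3.1, 2.4, 0.1], 0, 0],
  [[-3.8, 3.5, 0.1], 0, 0],
  [[-4.5, 4.7, 0.1], 0, 0],
])

```text
time: 8.62
tool_pos: [484.9, -121.2, 213.2]
tcp_rot: [-1.574, 0.009, 1.621]
contact_force: [-4.4, 16.8, 37.3]
grip_width: 0.2
```

Run:
```python
from h import *
print(tool(W(-80,-46,202+14)))
cv2.imwrite("pics/side3.png",cv2.resize(vision.capture("side")[130:290,220:420,::-1],None,fx=3.7,fy=3.7))
```

```text
[-0.05063836 -0.27737099  0.0146347 ]
```

View pics/side3.png

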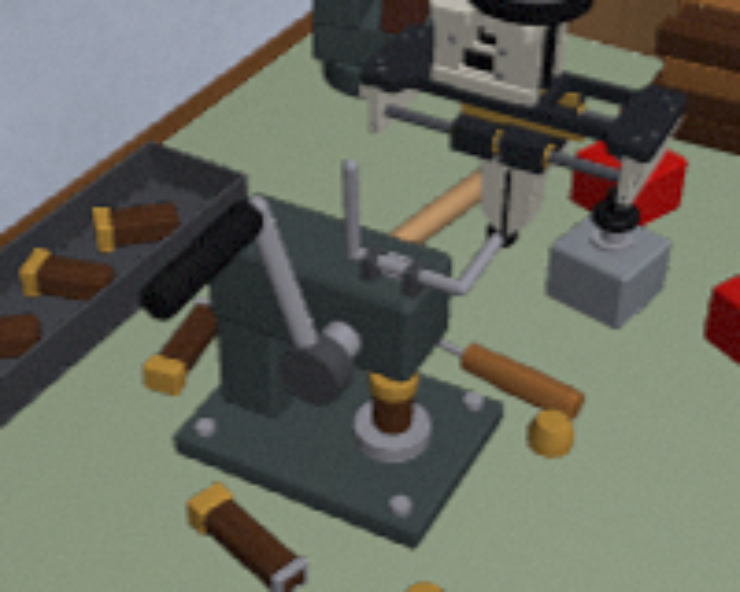

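Emit:
apply_moves([
  [[0, -1.5, 0], 0, 0],
  [[0, -5, 0], 0, 0],
  [[0, -9, 0], 0, 4],
  [[1, -11.5, -2], 0, 8],
  [[5, -11.5, -6], 0, 8],
])

```text
time: 9.3
tool_pos: [543.1, -68.7, 330.6]
tcp_rot: [-1.579, 0.01, 1.617]
contact_force: [1.2, -0.3, -0.1]
grip_width: 26.0
```

Run:
```python
from h import *
print(bot.get_obs()["tcp_rot"],tool(W(41,128,325)))
```

```text
[-1.57894481  0.01025198  1.61705783] [12.39813766  0.47815678 -5.9943571 ]
```

Emit:
apply_moves([
  [[5, 0.2, -2.5], 0, 7],
  [[9, 0.4, -4.5], 0, 7],
  [[12.4, 0.5, -6], 0, 7],
  [[12.4, 0.5, -6], 0, 7],
  [[12.4, 0.5, -6], 0, 7],
])

```text
time: 9.93
tool_pos: [597.3, 57.3, 324.1]
tcp_rot: [-1.578, 0.011, 1.617]
contact_force: [0.4, -0.3, 0.6]
grip_width: 69.5
```

```bash
python3 w.py w6
python3 - <<'E'
from h import *
print(tool(W(41,128,238)))
cv2.imwrite("pics/side4.png",cv2.resize(vision.capture("side")[130:290,220:420,::-1],None,fx=3.7,fy=3.7))
E
```

```text
9.925 [597.255  57.347 324.105] [-1.578  0.011  1.617] [ 0.414 -0.274  0.565] 69.53931828182148
[0.19389133 8.63864216 0.05089557]
```

View pics/w6.png

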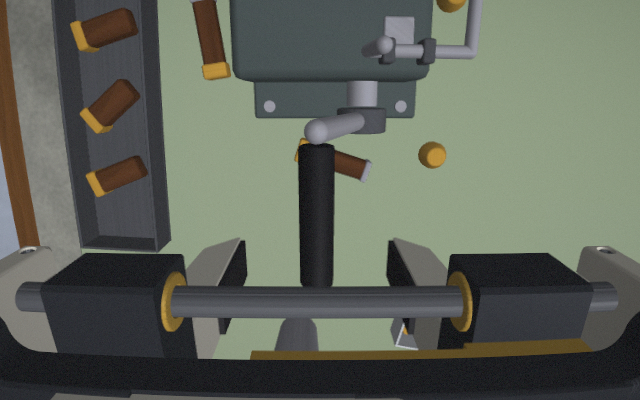

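View pics/side4.png

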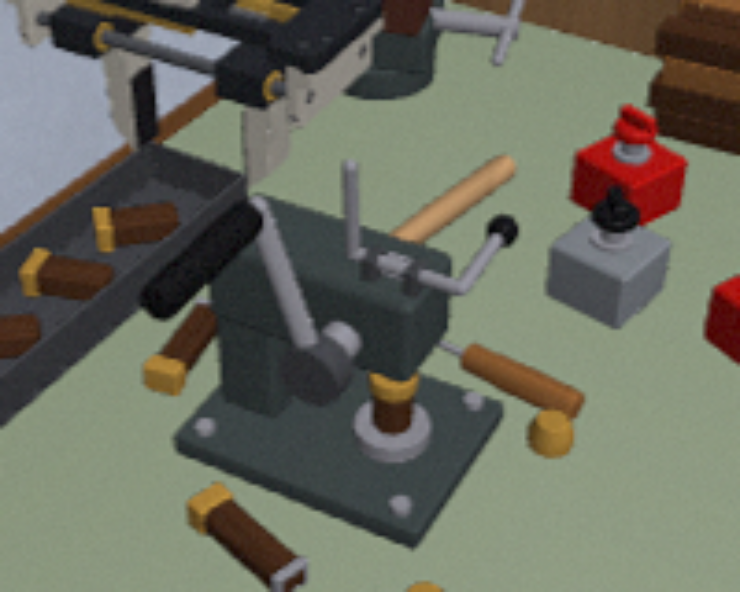

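Emit:
apply_moves([
  [[0.2, 4, 0], 0, 7],
  [[0.2, 8.2, 0], 0, 7],
  [[0.2, 8.6, 0], 0, 0],
  [[0.2, 8.6, 0], 0, 0],
  [[0.2, 8.6, 0], 0, 0],
])

```text
time: 10.65
tool_pos: [598.8, 57.6, 240.9]
tcp_rot: [-1.583, 0.011, 1.615]
contact_force: [0.4, -0.5, -0.5]
grip_width: 44.3
```

Run:
```python
from h import *
for f in (1.3,1.4,1.5): print(f,proj("side",W(-75,15-65*np.sin(f),187+65*np.cos(f))),proj("side",W(3,15+70*np.cos(f),187+70*np.sin(f))))
o=bot.get_obs();print(o["grip_width"],o["contact_force"])
```

```text
1.3 [[356.08751752 188.00137411]] [[312.05262476 178.47327026]]
1.4 [[356.14018374 189.8210112 ]] [[313.49021682 176.47718847]]
1.5 [[356.08491276 191.79061817]] [[314.93811403 174.72455887]]
44.2833745066838 [ 0.35214823 -0.5496412  -0.4858653 ]
```

Emit:
apply_moves([
  [[0, 0.3, 0], 0, 0],
  [[0, 0.3, 0], 0, 0],
  [[0, 0.3, 0], 0, 0],
  [[0, 0.3, 0], 0, 0],
  [[0, 0.3, 0], 0, 0],
])

```text
time: 11.28
tool_pos: [598.2, 57.6, 238.3]
tcp_rot: [-1.582, 0.011, 1.616]
contact_force: [-5.6, 0.6, 5.1]
grip_width: 23.5
```

Run:
```python
from h import *
o=bot.get_obs();print(o["grip_width"],o["contact_force"],o["tool_pos"],o["tcp_rot"])
a0=.349
for th in np.arange(.1,1.11,.1):
    a=a0-th; # lean back
    a1=a0
    d=W(120*np.sin(a),128,130+120*np.cos(a))-W(120*np.sin(a1),128,130+120*np.cos(a1))
    print(round(th,1),tool(o["tool_pos"]+d))
```

```text
23.53071110689819 [-5.55301583  0.6022241   5.09063005] [598.22279558  57.55660387 238.30246895] [-1.58153066  0.01104171  1.61552157]
0.1 [-0.00765485 -0.36555131  1.14241588]
0.2 [-0.0141234  -0.61523027  2.31562472]
0.3 [-0.01934103 -0.74654215  3.5079042 ]
0.4 [-0.02325561 -0.75817493  4.70734147]
0.5 [-0.02582803 -0.65001239  5.90195213]
0.6 [-0.02703257 -0.42313524  7.07980005]
0.7 [-0.0268572  -0.07981037  8.22911654]
0.8 [-0.02530368  0.37653183  9.33841803]
0.9 [-0.02238753  0.94133174 10.39662072]
1.0 [-0.01813789  1.60894608 11.39315143]
1.1 [-0.01259721  2.37270425 12.31805313]
```

Emit:
apply_moves([
  [[0, -0.35, 1.15], 0, 0],
  [[0, -0.6, 2.3], 0, 0],
  [[0, -0.75, 3.5], 0, 0],
  [[0, -0.75, 4.7], 0, 0],
  [[0, -0.65, 5.9], 0, 0],
])

```text
time: 11.9
tool_pos: [540.2, 54.7, 244.7]
tcp_rot: [-1.587, 0.012, 1.615]
contact_force: [8.7, -1.7, -3.6]
grip_width: 23.6
```

Run:
```python
from h import *
o=bot.get_obs();print(o["grip_width"],o["contact_force"],o["tool_pos"],o["tcp_rot"])
for th in np.arange(.5,1.11,.1):
    a=.349-th
    print(round(th,1),tool(W(120*np.sin(a),128,125+120*np.cos(a))))
```

```text
23.552524672748653 [ 8.74281909 -1.65222226 -3.57870487] [540.24427761  54.69604594 244.70979844] [-1.58665103  0.01163982  1.61539342]
0.5 [0.04879309 0.1039444  0.19137566]
0.6 [0.04758119 0.32479003 1.37036935]
0.7 [0.04782247 0.66222705 2.52142826]
0.8 [0.04951453 1.11288391 3.63305137]
0.9 [0.05264045 1.67225778 4.69413171]
1.0 [0.05716901 2.33475961 5.69406732]
1.1 [0.06305495 3.09376987 6.62286718]
```

Emit:
apply_moves([
  [[0, 0.3, 1.35], 0, 0],
  [[0, 0.65, 2.5], 0, 0],
  [[0, 1.1, 3.6], 0, 0],
  [[0, 1.65, 4.7], 0, 0],
  [[0, 2.35, 5.7], 0, 0],
])

```text
time: 12.52
tool_pos: [486.2, 52.0, 222.6]
tcp_rot: [-1.597, 0.012, 1.615]
contact_force: [6.8, 2.0, 8.0]
grip_width: 23.5
```

Run:
```python
from h import *
o=bot.get_obs();print(o["grip_width"],o["contact_force"],o["tool_pos"],o["tcp_rot"])
for th in (1.0,1.05,1.1):
    a=.349-th
    print(round(th,2),tool(W(120*np.sin(a),128,125+120*np.cos(a))))
```

```text
23.454810899676534 [6.82797063 2.02460868 8.02669839] [486.19585326  52.04799475 222.62320914] [-1.59669444  0.01177221  1.61525912]
1.0 [0.05503674 0.20953088 0.25057914]
1.05 [0.05780025 0.57264712 0.72813957]
1.1 [0.06090201 0.95917537 1.18695467]
```

Emit:
apply_moves([
  [[0, 0.2, 0.3], 0, 0],
  [[0, 0.5, 0.7], 0, 0],
  [[0, 0.5, 0.7], 0, 0],
  [[0, 0.5, 0.7], 0, 0],
])

```text
time: 13.02
tool_pos: [483.9, 51.9, 220.9]
tcp_rot: [-1.611, 0.012, 1.615]
contact_force: [11.7, 2.0, 8.9]
grip_width: 23.4
```

Emit:
apply_moves([
  [[0, 0.7, 0.9], 0, 0],
  [[0, 0.8, 1.0], 0, 0],
  [[0, 0.8, 1.0], 0, 0],
  [[0, 0.8, 1.0], 0, 0],
  [[0, 0.8, 1.0], 0, 0],
])

```text
time: 13.65
tool_pos: [483.5, 51.9, 220.1]
tcp_rot: [-1.64, 0.012, 1.615]
contact_force: [17.1, 4.3, 25.3]
grip_width: 23.3
```

```bash
python3 w.py w7
python3 - <<'E'
from h import *
cv2.imwrite("pics/side5.png",cv2.resize(vision.capture("side")[130:290,220:420,::-1],None,fx=3.7,fy=3.7))
E
```

```text
13.65 [483.491  51.868 220.13 ] [-1.64   0.012  1.615] [17.07   4.319 25.286] 23.3275241621055
```

View pics/side5.png

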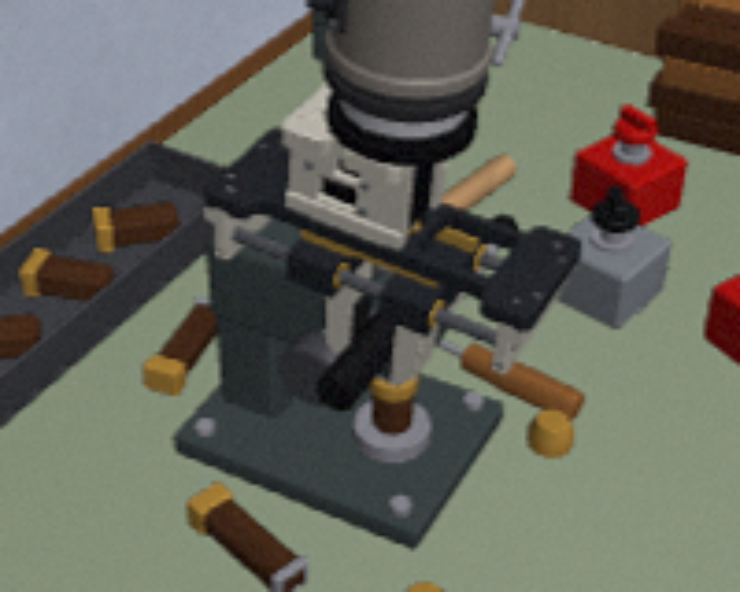

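View pics/w7.png

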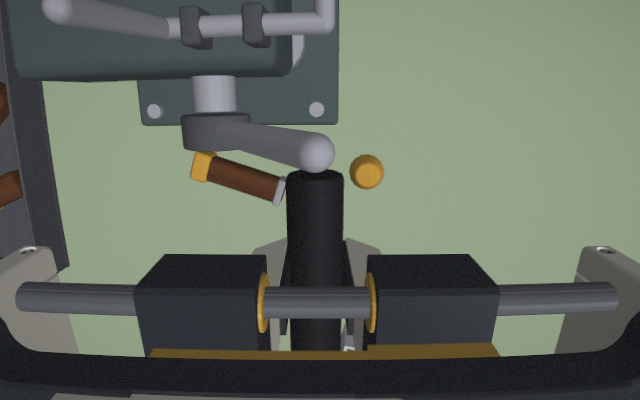

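```bash
python3 -c "
from plant import bot,order
print(order.close_job()); o=bot.get_obs(); print(o['time'],o['tool_pos'],o['contact_force'],o['grip_width'])"
```

```text
the job is handed in; nothing more can be done
None
the job is handed in; nothing more can be done
```

The job is handed in: the press is clamped, and the arm is still holding the lever at its stop. The last check before hand-in was at 13.65 s of the 61 s allowed. A final reading after hand-in was refused, so nothing is confirmed past that point.

- **Stop button (grey box, not the red ones):** I pushed it until it bottomed, at the expected height with about 14 N. It came back up by itself. I then turned its head clockwise until it hit its limit, and the camera afterwards measured about 0.81 rad against the 0.8 rad reset.
- **Safety catch:** I flipped it fully over. It met its stop at about 37 N vertically (41 N in total) on the fingertips. In the side picture the ball and bar match 1.5 rad, and it stayed there when released.
- **Lever:** I gripped it by the black crosswise grip and pulled until it stopped. The tool ended at [483.5, 51.9, 220.1] mm, as calculated for the stop. Pulling harder raised the force to about 31 N and moved it less than 1 mm.
- **Not directly seen:** The ram pressing on the cap is hidden in the last pictures, so I infer it from the lever being at its stop.
- **Loose things:** None of the moves went near them, and those in view in the last pictures had not moved.

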